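Stopper the amber reagent bottle

ROBOT

A 6-joint arm with a two-finger parallel gripper is mounted at the origin on the work surface. World frame = base frame: x ahead of the robot, y to its left, z up, the work surface at z = 0. Lengths are in m, angles in degrees, forces in N, time in s.
With the tool pointing down it reaches from about 0.35 to 0.875 m from the base axis. Payload 4.2 kg.
Tool frame: the origin (TCP) lies at the centre of the arm's flange, where the gripper is bolted on; the fingertips stand 182 mm ahead of it and the grasp point (between the pads) lies 164 mm ahead of it (r.nose_length is the distance from the TCP to the fingertips, in m); z points along the fingers, y is the line along which they close (so a half turn about z gives the same grasp; the last joint's range is limited). The gripper opens to 87 mm and grips with 3 to 60 N. Pads are 19 mm wide; open, the fingers measure 117 mm over their backs; the gripper's body (75 mm by 190 mm) begins 51 mm behind the grasp point.
Start: joints at [-54.855, 22.042, 0.453, 0, -68.411, -14.817], TCP at [0.217, -0.586, 0.405] pointing down, gripper open.
Joint ranges: [-179.83, 179.83], [-69.29, 118.12], [-61.27, 80.66], [-181.25, 117.63], [-171.15, -9.14], [-177.46, 177.46]. Speed limits (degrees/s): [159.86, 159.86, 180, 180, 180, 180].

INTERFACE

Orientations are given as a 3x3 rotation matrix whose columns are the frame's x, y, z axes.
In Python, from station import r, vision gives the robot as it stands. The module is installed in compiled form; this text tells all that it offers.
- The arm moves only by the shell command python3 -m creep 'ROWS'. ROWS is JSON, a list of rows, each a list of 7 numbers: the opening, from -1 (shut) to 1 (fully open), then the shift along the tool's x, y, z in mm, then the turn, a rotation vector about the tool's x, y, z in degrees. A call has 1 to 8 rows; each row is the pose to reach, as a shift and turn from the pose commanded when the call began, along the tool's axes at that moment; what a row does not reach only later rows make up. A row lasts 1/12 s, in which the tool goes at most 41.7 mm and 7.16 degrees, less where a joint would pass 70% of its speed; a pose out of reach is approached as far as the arm can. A call with a gripper value outside its range is refused whole. The fingers move at their own pace and stop on an object; the grip force is fixed at half the most. Time passes only in rows, so rows that repeat a pose let the fingers close. It gives the time, the measured TCP pose, the force, the opening and the grip force at its end, in the units of the state.
- r.sense(): the state, without advancing time (a new reading comes with each control period).
- vision.capture(name): name is "side" or "top"; returns (picture, depth): 420x560x3 uint8, red, green, blue; 420x560 float32, m along the optical axis (not along the pixel's ray), 0 where there is no reading.
- vision.camera_model(name): a dict with "vertical_fov" (degrees; the focal length in pixels is half the picture's height over the tangent of half this angle, whatever the lens; pixels are square), "cx", "cy" (the principal point, pixels), "distortion" ([k1, k2, p1, p2, k3] as OpenCV has them; the pictures are not rectified), "extrinsics" (4x4, takes a point from camera to world coordinates). Camera axes: x right, y down, z forward; pixel columns grow to the right and rows downward; lengths in m; the calibration is good to about 2 mm. A picture is of the moment at which its call begins. camera_model takes no time and is no camera call.
- r.finish_job(): hands the job in; it is judged then, once.
Trained networks look in the newest picture that a camera, given by its name, has taken for a name from the list of things; names that differ only in an ending like _2 or _b are one class to them, and where a whole thing is asked for, a point or a joint stands for the part that bears it (a point fixed in the world has none). Each returns a list of dicts, best first, with "conf" (0 to 1); they miss things now and then, are a little off and sometimes report something else, mostly with a low value. They report only what shows in the picture. A call takes as long as a camera call.
- vision.find_in(camera, thing): "uv" ([column, row] in pixels, amid what is visible of it).
- vision.cut_out(camera, thing): "region" (420x560 bool, what is visible of it) and "uv" ([column, row] in pixels, amid what is visible of it).
The state is a dict: "time_s": time; "joints": joint angles; "joint_velocities": joint speeds; "effort": joint torques, N m; "tcp_pos": TCP position; "ee_rot": TCP orientation; "wrist_force": force on the tool from outside, world axes, zero at the start; "moment": the same for the moment, N m; "gripper_width": opening from 0.0 (shut) to 1.0 (fully open); "gripper_force": force on a finger pad.
Only numpy, scipy, OpenCV 4.12 (cv2) and the standard library are available. Lean on these libraries where they do the work, as an engineer would, in place of code of your own. Each camera call takes 0.05 s, during which the arm holds its last target. There are 200 camera calls.

TASK

Close the open amber reagent bottle with the orange-headed stopper: take it out of the stopper rack, lower it gently into the bottle's neck (do not drop it in from above) until it is fully home with its disc on the rim, then let go, leaving the bottle standing upright. Leave the blue-headed stopper in the rack and the white bottle standing where it is.

Things in the scene. Friction and masses are not known exactly. Their poses are not given: they have to be found in the camera images.
- orange_stopper: Loose, round, ~60 g, 79 mm tall. Upward from the origin (centre of its lower end), z up: black tapered plug, diameter 18 mm at z=0 to 37 mm at z=35; orange disc, diameter 56, z 35 to 43; orange grip knob, diameter 24, z 43 to 79. Its plug hangs in one hole of a fixed grey rack block (85 x 200 mm, 45 high; holes 46 wide, 115 apart), disc resting on the block's top: origin 10 mm above the table.
- blue_stopper: Bystander of the same shape and size with a blue disc and knob, in the rack's other hole; origin and axes as for the orange one. Which hole holds which varies.
- amber_bottle: Loose open empty bottle upright on the table, ~0.45 kg, dark amber-brown with orange label band. Body 76 mm diameter; shoulder from 72 mm height; neck 52 mm outer, 44 mm inner diameter, from 90 mm height to the rim at 115 mm. Origin: centre of its underside, z up its axis. With the stopper fully home, the stopper's origin is 80 mm above this origin.
- white_bottle: Bystander: open bottle of the same shape and size, white with a blue label band; origin and axes as for the amber one. Which bottle is nearer the rack varies.

How it is judged:
By the outcome, as a careful person would: the job done as asked, in the order asked, and still so for the second after the job is handed in, with the robot touching nothing.
It also fails if it takes over 35 s, if anything falls off the work surface, if the arm or the gripper's body presses on something with over 40 N, if the wrist force passes 120 N, or if a joint passes its speed limit or range.

## Working session

There is one attempt and no reset: what is moved stays moved. The work goes in short steps, Python scripts to look and compute and a shell command to move; the robot and the scene stay as the last step left them, time stands still between calls to the robot, and variables do not carry over. Pictures are saved under pics/ and viewed, at most 10 in all, crops included, and the job is handed in when it is done.

```bash
mkdir -p pics; cat > h.py <<'E'
import numpy as np, cv2
from station import r, vision
def cam(n):
    m=vision.camera_model(n); f=210/np.tan(np.radians(m["vertical_fov"]/2))
    return np.array([[f,0,m["cx"]],[0,f,m["cy"]],[0,0,1]]),np.array(m["distortion"]),np.array(m["extrinsics"])
def pts(n,reg,depth):
    K,D,T=cam(n); v,u=np.nonzero(reg&(depth>0)); 
    if len(u)==0: return np.zeros((0,3))
    p=cv2.undistortPoints(np.c_[u,v].astype(np.float64)[:,None],K,D)[:,0]
    z=depth[v,u]; return (np.c_[p*z[:,None],z])@T[:3,:3].T+T[:3,3]
def save(n,img): cv2.imwrite("pics/"+n+".png",img[:,:,::-1])
def circ(p):
    A=np.c_[2*p[:,:2],np.ones(len(p))]; s=np.linalg.lstsq(A,(p[:,:2]**2).sum(1),rcond=None)[0]
    return s[:2],np.sqrt(s[2]+s[0]**2+s[1]**2)
E
cat > m.py <<'E'
from h import *
s=r.sense(); print(s["time_s"],s["tcp_pos"],np.round(s["ee_rot"],3).tolist(),s["gripper_width"])
ims=[]
for n in("side","top"):
    im,d=vision.capture(n); ims.append(im); print(n,np.round(cam(n)[2],2).tolist())
    for t in("orange_stopper","blue_stopper","amber_bottle","white_bottle"):
        for o in vision.cut_out(n,t)[:2]:
            p=pts(n,o["region"],d)
            if len(p)<10: print(t,o["conf"],o["uv"],len(p));continue
            print(t,round(o["conf"],2),np.round(o["uv"]),len(p),"lo",np.percentile(p,2,axis=0).round(3),"hi",np.percentile(p,98,axis=0).round(3))
            zt=np.percentile(p[:,2],97); q=p[p[:,2]>zt-.008]
            mid=(np.percentile(q,1,axis=0)+np.percentile(q,99,axis=0))/2
            print("   top slice mid",mid.round(4),"mean",q.mean(0).round(4),"circ",circ(q)[0].round(4))
save("a",np.hstack(ims)[:, :].astype(np.uint8)) if 0 else cv2.imwrite("pics/a.png",cv2.resize(np.vstack(ims)[:,:,::-1],(400,600)))
E
python3 m.py
```

```text
0.0 [ 0.21708874 -0.58586468  0.40366796] [[-0.938, -0.347, -0.001], [-0.347, 0.938, 0.002], [0.0, 0.002, -1.0]] 0.99992638412969
side [[-0.9, -0.22, 0.37, 0.28], [-0.43, 0.46, -0.77, 0.54], [-0.0, -0.86, -0.51, 0.4], [0.0, 0.0, 0.0, 1.0]]
orange_stopper 0.83 [337. 179.] 502 lo [ 0.453 -0.171  0.044] hi [ 0.504 -0.115  0.089]
   top slice mid [ 0.4796 -0.1414  0.0852] mean [ 0.4784 -0.1384  0.0862] circ [ 0.4793 -0.1408]
blue_stopper 0.62 [345. 156.] 329 lo [ 0.472 -0.276  0.047] hi [ 0.522 -0.232  0.089]
   top slice mid [ 0.4919 -0.2076  0.0853] mean [ 0.4953 -0.2473  0.0863] circ [ 0.4885 -0.2046]
amber_bottle 0.65 [185. 291.] 4915 lo [0.516 0.236 0.002] hi [0.578 0.298 0.114]
   top slice mid [0.554  0.2601 0.1108] mean [0.5525 0.2613 0.1114] circ [0.554  0.2601]
white_bottle 0.62 [268. 215.] 2721 lo [0.508 0.012 0.003] hi [0.573 0.073 0.114]
   top slice mid [0.5457 0.0348 0.1101] mean [0.5462 0.0376 0.1105] circ [0.5464 0.0351]
top [[-0.05, -0.97, 0.23, 0.33], [-1.0, 0.05, -0.0, -0.0], [-0.01, -0.23, -0.97, 0.93], [0.0, 0.0, 0.0, 1.0]]
orange_stopper 0.57 [360. 236.] 613 lo [ 0.455 -0.169  0.048] hi [ 0.505 -0.12   0.09 ]
   top slice mid [ 0.4804 -0.1441  0.0875] mean [ 0.4803 -0.1441  0.0882] circ [ 0.4804 -0.1442]
blue_stopper 0.63 [414. 222.] 638 lo [ 0.473 -0.282  0.044] hi [ 0.525 -0.232  0.09 ]
   top slice mid [ 0.4987 -0.2559  0.0865] mean [ 0.4984 -0.2558  0.0879] circ [ 0.4986 -0.256 ]
amber_bottle 0.86 [159. 210.] 1564 lo [0.517 0.219 0.005] hi [0.587 0.291 0.116]
   top slice mid [0.5546 0.2572 0.1126] mean [0.5548 0.2576 0.1135] circ [0.5549 0.2572]
amber_bottle 0.62 [270. 204.] 1317 lo [ 0.509 -0.003  0.004] hi [0.581 0.065 0.116]
   top slice mid [0.547  0.0311 0.1124] mean [0.5471 0.0313 0.1136] circ [0.547  0.0315]
white_bottle 0.98 [270. 205.] 1408 lo [ 0.509 -0.004  0.002] hi [0.582 0.067 0.116]
   top slice mid [0.547  0.0311 0.1123] mean [0.5471 0.0312 0.1136] circ [0.547  0.0315]
```

View pics/a.png

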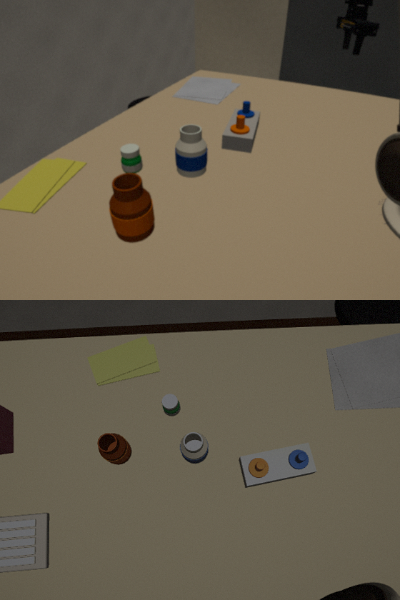

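The picture shows the orange stopper at about (360,236) in the top view, in the rack hole nearer the bottles. The amber bottle is the far one at (159,210) and the white one is at (270,205). Heights and spacing agree with the given sizes. I'm moving to above the orange knob at (0.480, -0.143).

```bash
python3 -m creep '[[1,-30,24,5,0,0,0],[1,-60,48,10,0,0,0],[1,-90,72,15,0,0,0],[1,-120,96,20,0,0,0],[1,-150,120,25,0,0,0],[1,-180,144,30,0,0,0],[1,-210,168,35,0,0,0],[1,-240,192,40,0,0,0]]'
python3 -m creep '[[1,-30,24,5,0,0,0],[1,-60,48,10,0,0,0],[1,-90,72,15,0,0,0],[1,-120,96,20,0,0,0],[1,-145,118,25,0,0,0],[1,-160,132,30,0,0,0],[1,-160,132,30,0,0,0]]'
cat > go.py <<'E'
from h import *
import sys
t=np.array(list(map(float,sys.argv[1:4]))); s=r.sense(); R=np.array(s["ee_rot"])
print(s["time_s"],"tcp",s["tcp_pos"].round(4) if hasattr(s["tcp_pos"],"round") else s["tcp_pos"],"shift mm",(R.T@(t-s["tcp_pos"])*1000).round(1)); print(R.round(3).tolist(),np.round(s["joints"],1))
E
python3 go.py 0.480 -0.143 0.239
```

```text
time_s: 1.17
tcp_pos: [0.376, -0.3209, 0.3649]
ee_rot: [[-0.938, -0.347, 0.001], [-0.347, 0.938, -0.0], [-0.001, -0.001, -1.0]]
wrist_force: [0.8, 0.3, 0.1]
gripper_width: 1.001
gripper_force: 0.0
time_s: 1.75
tcp_pos: [0.4811, -0.1404, 0.3341]
ee_rot: [[-0.936, -0.352, -0.0], [-0.352, 0.936, 0.0], [0.0, 0.0, -1.0]]
wrist_force: [-0.3, -0.2, -0.1]
gripper_width: 0.997
gripper_force: 0.0
1.75 tcp [ 0.4811 -0.1404  0.3341] shift mm [ 2.  -2.1 95.1]
[[-0.936, -0.352, -0.0], [-0.352, 0.936, 0.0], [0.0, 0.0, -1.0]] [  2.3  13.9 -22.5  -0.  -53.6 -71.7]
```

```bash
python3 -m creep '[[1,2,-2,20,0,0,0],[1,2,-2,40,0,0,0],[1,2,-2,60,0,0,0],[1,2,-2,75,0,0,0],[1,2,-2,85,0,0,0],[1,2,-2,92,0,0,0],[1,2,-2,95,0,0,0],[1,2,-2,95,0,0,0]]'
python3 - <<'E'
from h import *
im,d=vision.capture("side"); a=im[100:260,260:440]
im2,d=vision.capture("top"); b=im2[150:310,270:450]
save("b",cv2.resize(np.hstack([a,b]),None,fx=2.2,fy=2.2))
E
python3 go.py 0.480 -0.143 0.239
```

```text
time_s: 2.42
tcp_pos: [0.4784, -0.1462, 0.2395]
ee_rot: [[-0.938, -0.347, -0.001], [-0.347, 0.938, -0.0], [0.001, 0.0, -1.0]]
wrist_force: [-0.1, -0.2, -0.5]
gripper_width: 0.998
gripper_force: 0.0
2.5167 tcp [ 0.4787 -0.146   0.2404] shift mm [-2.2  2.4  1.4]
[[-0.938, -0.347, 0.001], [-0.347, 0.938, -0.0], [-0.001, -0.001, -1.0]] [  1.7  21.1 -28.9   0.  -39.9 -71.3]
```

View pics/b.png

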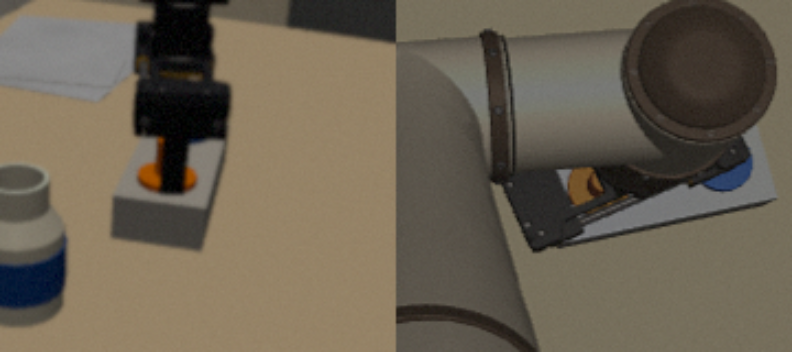

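The side view shows the fingers straddling the orange knob (crop 165,165) just above the disc. I'll correct by 2 mm and close.

```bash
python3 -m creep '[[1,-2,2,0,0,0,0],[-1,-2,2,0,0,0,0],[-1,-2,2,0,0,0,0],[-1,-2,2,0,0,0,0],[-1,-2,2,0,0,0,0],[-1,-2,2,0,0,0,0],[-1,-2,2,0,0,0,0],[-1,-2,2,0,0,0,0]]'
python3 -m creep '[[-1,0,0,0,0,0,0],[-1,0,0,0,0,0,0],[-1,0,0,0,0,0,0],[-1,0,0,0,0,0,0]]'
```

```text
time_s: 3.18
tcp_pos: [0.4796, -0.1433, 0.2397]
ee_rot: [[-0.938, -0.347, -0.0], [-0.347, 0.938, 0.0], [0.0, 0.0, -1.0]]
wrist_force: [-0.0, -0.6, -0.4]
gripper_width: 0.554
gripper_force: 0.0
time_s: 3.52
tcp_pos: [0.4797, -0.1433, 0.2397]
ee_rot: [[-0.938, -0.347, 0.0], [-0.347, 0.938, -0.0], [-0.0, -0.0, -1.0]]
wrist_force: [-0.3, -0.1, 0.8]
gripper_width: 0.266
gripper_force: 30.0
```

```bash
python3 -m creep '[[-1,0,0,-5,0,0,0],[-1,0,0,-15,0,0,0],[-1,0,0,-30,0,0,0],[-1,0,0,-50,0,0,0],[-1,0,0,-75,0,0,0],[-1,0,0,-105,0,0,0],[-1,0,0,-130,0,0,0],[-1,0,0,-150,0,0,0]]'
python3 -m creep '[[-1,0,0,0,0,0,0],[-1,0,0,0,0,0,0],[-1,0,0,0,0,0,0]]'
cat > m2.py <<'E'
from h import *
import sys
tiles=[]
s=r.sense(); R=np.array(s["ee_rot"]); tp=np.array(s["tcp_pos"])
for n in ("side","top"):
    im,d=vision.capture(n)
    K,D,T=cam(n)
    for t in("orange_stopper","amber_bottle"):
        for o in vision.cut_out(n,t)[:1]:
            p=pts(n,o["region"],d); 
            print(n,t,round(o["conf"],2),np.round(o["uv"]),len(p))
            if len(p)>20:
                print("  lo",np.percentile(p,2,axis=0).round(4),"hi",np.percentile(p,98,axis=0).round(4),"mid",((np.percentile(p,2,axis=0)+np.percentile(p,98,axis=0))/2).round(4))
                print("  tool-frame mm lo",(np.percentile((p-tp)@R,2,axis=0)*1000).round(1),"hi",(np.percentile((p-tp)@R,98,axis=0)*1000).round(1))
    tiles.append(im)
if len(sys.argv)>1:
    u,v,w=map(int,sys.argv[2:5]); a=tiles[0][max(v-w,0):v+w,max(u-w,0):u+w]; save(sys.argv[1],cv2.resize(a,(500,500)))
E
python3 m2.py c 340 140 100; python3 go.py 0.5547 0.258 0.39
```

```text
time_s: 4.18
tcp_pos: [0.4795, -0.1433, 0.3924]
ee_rot: [[-0.938, -0.348, 0.003], [-0.348, 0.938, -0.0], [-0.003, -0.001, -1.0]]
wrist_force: [-0.0, 0.8, -0.5]
gripper_width: 0.266
gripper_force: 30.0
time_s: 4.43
tcp_pos: [0.4791, -0.1432, 0.3891]
ee_rot: [[-0.938, -0.347, -0.001], [-0.347, 0.938, 0.001], [0.001, 0.001, -1.0]]
wrist_force: [0.1, 0.2, -1.0]
gripper_width: 0.263
gripper_force: 30.0
side orange_stopper 0.58 [341. 114.] 487
  lo [ 0.4527 -0.8239 -0.0028] hi [ 0.7322 -0.1141  0.206 ] mid [ 0.5924 -0.469   0.1016]
  tool-frame mm lo [ -24.1 -726.6  183.1] hi [ 67.4  29.2 391.2]
side amber_bottle 0.55 [185. 290.] 4941
  lo [0.5158 0.236  0.0019] hi [0.579  0.2984 0.1142] mid [0.5474 0.2672 0.0581]
  tool-frame mm lo [-240.6  327.7  275. ] hi [-172.5  390.   387.3]
top amber_bottle 0.97 [159. 209.] 1666
  lo [ 5.170e-01  2.189e-01 -3.000e-04] hi [0.5891 0.2918 0.1157] mid [0.5531 0.2554 0.0577]
  tool-frame mm lo [-246.   310.8  273.5] hi [-172.4  384.1  389.5]
4.7333 tcp [ 0.4797 -0.1433  0.3889] shift mm [-209.8  350.2   -1.2]
[[-0.938, -0.347, -0.002], [-0.347, 0.938, -0.0], [0.002, 0.001, -1.0]] [  2.   10.7 -18.   -0.  -61.4 -71.7]
```

View pics/c.png

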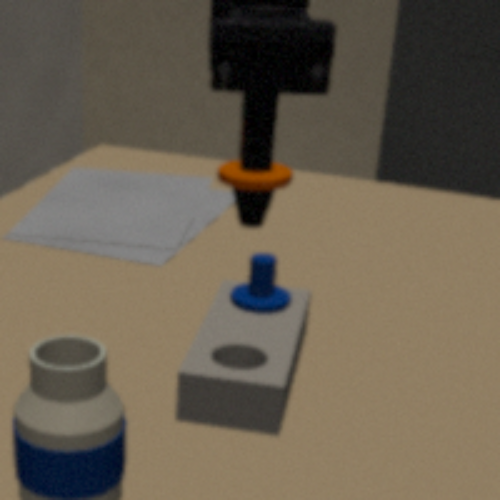

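The stopper hangs upright in the grip (crop 255,185) and the orange hole is empty. I'm carrying it over to the amber bottle.

```bash
python3 -m creep '[[-1,-9,15,0,0,0,0],[-1,-24,40,0,0,0,0],[-1,-42,70,0,0,0,0],[-1,-60,100,0,0,0,0],[-1,-78,130,0,0,0,0],[-1,-96,160,0,0,0,0],[-1,-114,190,0,0,0,0],[-1,-132,220,0,0,0,0]]'
python3 -m creep '[[-1,-18,30,0,0,0,0],[-1,-36,60,0,0,0,0],[-1,-54,90,0,0,0,0],[-1,-68,113,0,0,0,0],[-1,-75,126,0,0,0,0],[-1,-78,130,0,0,0,0],[-1,-78,130,0,0,0,0],[-1,-78,130,0,0,0,0]]'
python3 m2.py d 190 240 120; python3 go.py 0.5547 0.258 0.39
```

```text
time_s: 5.4
tcp_pos: [0.527, 0.1107, 0.3894]
ee_rot: [[-0.938, -0.348, -0.001], [-0.348, 0.938, -0.0], [0.001, -0.0, -1.0]]
wrist_force: [0.7, 0.2, -0.6]
gripper_width: 0.264
gripper_force: 30.0
time_s: 6.07
tcp_pos: [0.5549, 0.257, 0.3894]
ee_rot: [[-0.938, -0.347, -0.001], [-0.347, 0.938, -0.001], [0.001, -0.0, -1.0]]
wrist_force: [-0.8, -1.0, -0.6]
gripper_width: 0.265
gripper_force: 30.0
side orange_stopper 0.56 [174. 200.] 1488
  lo [0.5272 0.2327 0.1598] hi [0.5794 0.285  0.238 ] mid [0.5533 0.2589 0.1989]
  tool-frame mm lo [-26.3 -21.8 151.5] hi [ 26.6  28.6 229.6]
side amber_bottle 0.87 [188. 288.] 4781
  lo [0.5158 0.2366 0.0052] hi [0.5782 0.2985 0.1143] mid [0.547  0.2676 0.0597]
  tool-frame mm lo [-29.1 -20.8 275.1] hi [ 37.4  41.4 384.3]
top orange_stopper 0.96 [133. 197.] 368
  lo [0.5293 0.2297 0.1986] hi [0.558  0.2756 0.2392] mid [0.5437 0.2526 0.2189]
  tool-frame mm lo [ -3.7 -24.9 150.3] hi [ 25.9  23.2 190.8]
top amber_bottle 0.94 [161. 210.] 1420
  lo [0.5167 0.2188 0.0052] hi [0.5882 0.291  0.1152] mid [0.5524 0.2549 0.0602]
  tool-frame mm lo [-35.4 -37.4 274.2] hi [ 37.6  32.2 384.2]
6.3667 tcp [0.555  0.2569 0.3901] shift mm [-0.1  1.1  0.1]
[[-0.938, -0.346, 0.0], [-0.346, 0.938, 0.0], [-0.0, 0.0, -1.0]] [  40.    21.3   -2.8    0.   -65.8 -109.7]
```

View pics/d.png

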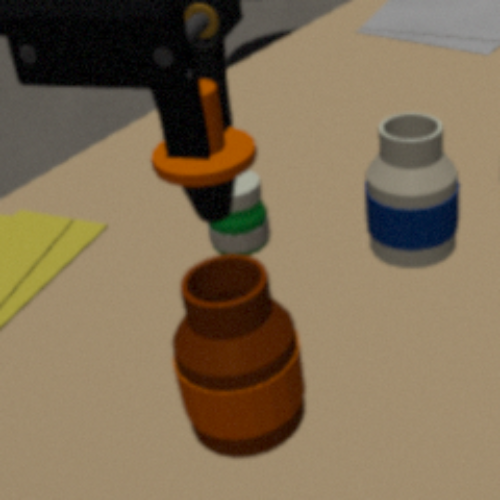

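The side view shows the stopper upright above the amber rim (crop 228,280). In the same camera the disc and rim centres agree to about 1 mm. I'm lowering it in stages.

```bash
python3 -m creep '[[-1,0,1,10,0,0,0],[-1,0,1,20,0,0,0],[-1,0,1,30,0,0,0],[-1,0,1,38,0,0,0],[-1,0,1,45,0,0,0],[-1,0,1,50,0,0,0],[-1,0,1,55,0,0,0],[-1,0,1,55,0,0,0]]'
python3 -m creep '[[-1,0,0,3,0,0,0],[-1,0,0,6,0,0,0],[-1,0,0,9,0,0,0],[-1,0,0,12,0,0,0],[-1,0,0,15,0,0,0],[-1,0,0,17,0,0,0],[-1,0,0,18,0,0,0],[-1,0,0,18,0,0,0]]'
python3 m2.py e 190 240 110
```

```text
time_s: 7.03
tcp_pos: [0.5545, 0.2588, 0.3334]
ee_rot: [[-0.938, -0.347, -0.002], [-0.347, 0.938, -0.001], [0.002, -0.0, -1.0]]
wrist_force: [-0.1, -0.2, -0.3]
gripper_width: 0.267
gripper_force: 30.0
time_s: 7.7
tcp_pos: [0.5546, 0.2588, 0.3164]
ee_rot: [[-0.938, -0.347, -0.0], [-0.347, 0.938, -0.0], [0.001, -0.0, -1.0]]
wrist_force: [-0.3, -0.3, -0.3]
gripper_width: 0.265
gripper_force: 30.0
side orange_stopper 0.71 [179. 251.] 966
  lo [0.5269 0.2366 0.1087] hi [0.5754 0.2869 0.1645] mid [0.5511 0.2617 0.1366]
  tool-frame mm lo [-24.4 -18.8 151.9] hi [ 26.7  28.4 207.7]
side amber_bottle 0.6 [188. 298.] 4258
  lo [5.157e-01 2.380e-01 4.000e-04] hi [0.5778 0.2986 0.1139] mid [0.5468 0.2683 0.0572]
  tool-frame mm lo [-29.8 -11.1 202.6] hi [ 38.5  39.7 316. ]
top orange_stopper 0.79 [146. 206.] 306
  lo [0.5279 0.2319 0.1225] hi [0.5554 0.2769 0.1667] mid [0.5416 0.2544 0.1446]
  tool-frame mm lo [ -1.5 -23.9 149.8] hi [ 26.3  23.1 193.9]
top amber_bottle 0.96 [165. 213.] 962
  lo [0.5165 0.2186 0.0089] hi [0.5767 0.2805 0.1132] mid [0.5466 0.2495 0.0611]
  tool-frame mm lo [-12.2 -40.  203.2] hi [ 38.5  28.7 307.6]
```

View pics/e.png

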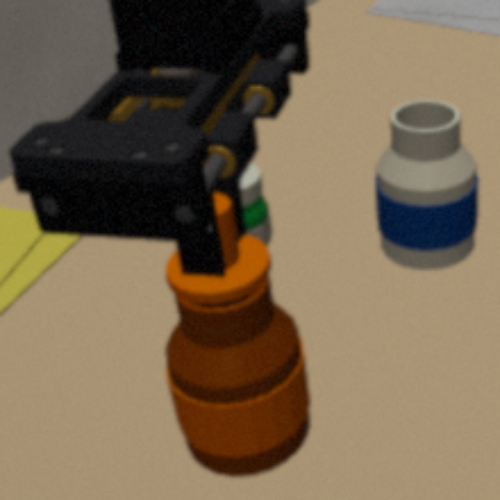

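The plug is inside the neck and the disc sits a few mm above the rim (crop 218,275), with no contact force. About 7 mm remains.

```bash
python3 -m creep '[[-1,0,0,1,0,0,0],[-1,0,0,2,0,0,0],[-1,0,0,3,0,0,0],[-1,0,0,4,0,0,0],[-1,0,0,5,0,0,0],[-1,0,0,5.5,0,0,0],[-1,0,0,5.5,0,0,0],[-1,0,0,5.5,0,0,0]]'
python3 -m creep '[[-1,0,0,0.5,0,0,0],[-1,0,0,0.5,0,0,0],[-1,0,0,1,0,0,0],[-1,0,0,1,0,0,0],[-1,0,0,1,0,0,0]]'
```

```text
time_s: 8.67
tcp_pos: [0.5547, 0.2588, 0.3112]
ee_rot: [[-0.938, -0.347, -0.0], [-0.347, 0.938, -0.0], [0.0, -0.0, -1.0]]
wrist_force: [0.3, -0.9, -0.7]
gripper_width: 0.268
gripper_force: 30.0
time_s: 9.08
tcp_pos: [0.5547, 0.2588, 0.3102]
ee_rot: [[-0.938, -0.347, -0.0], [-0.347, 0.938, -0.0], [0.0, 0.0, -1.0]]
wrist_force: [0.7, 0.5, -0.3]
gripper_width: 0.266
gripper_force: 30.0
```

```bash
python3 -m creep '[[-1,0,0,0.5,0,0,0],[-1,0,0,0.5,0,0,0],[-1,0,0,0.5,0,0,0]]'
python3 -m creep '[[-1,0,0,0.5,0,0,0],[-1,0,0,0.5,0,0,0],[-1,0,0,0.5,0,0,0]]'
```

```text
time_s: 9.33
tcp_pos: [0.5547, 0.2588, 0.3098]
ee_rot: [[-0.938, -0.347, 0.0], [-0.347, 0.938, 0.0], [-0.0, 0.0, -1.0]]
wrist_force: [0.3, -0.0, 0.1]
gripper_width: 0.267
gripper_force: 30.0
time_s: 9.58
tcp_pos: [0.5547, 0.2588, 0.3097]
ee_rot: [[-0.938, -0.348, 0.0], [-0.348, 0.938, 0.0], [-0.0, -0.0, -1.0]]
wrist_force: [-1.0, 0.0, 2.9]
gripper_width: 0.264
gripper_force: 30.0
```

```bash
python3 -m creep '[[-1,0,0,0.4,0,0,0],[-1,0,0,0.4,0,0,0],[-1,0,0,0.4,0,0,0]]'
python3 m2.py f 190 240 110 | grep -A1 orange
```

```text
time_s: 9.83
tcp_pos: [0.5547, 0.2588, 0.3097]
ee_rot: [[-0.938, -0.348, 0.001], [-0.348, 0.938, 0.0], [-0.001, -0.0, -1.0]]
wrist_force: [-1.8, -1.0, 5.5]
gripper_width: 0.27
gripper_force: 30.0
side orange_stopper 0.89 [181. 253.] 867
  lo [0.5275 0.2388 0.1163] hi [0.5738 0.2871 0.158 ] mid [0.5507 0.263  0.1371]
--
top orange_stopper 0.64 [148. 206.] 289
  lo [0.5287 0.2324 0.1184] hi [0.5553 0.2772 0.1592] mid [0.542  0.2548 0.1388]
```

View pics/f.png

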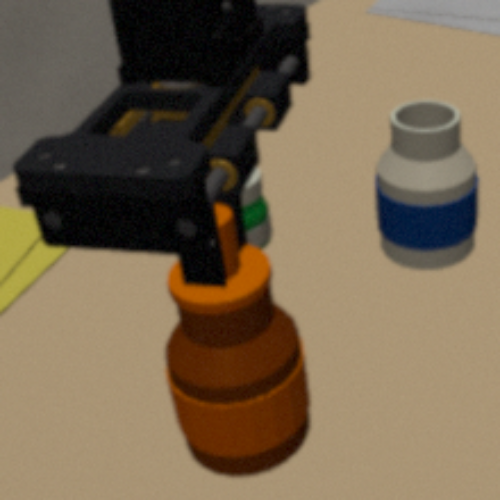

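The disc is on the rim (crop 220,280), the contact force is 5 N, and the knob top at 0.159 matches fully home. I'll ease off, open and rise.

```bash
python3 -m creep '[[-1,0,0,-0.5,0,0,0],[0,0,0,-0.5,0,0,0],[0.3,0,0,-0.5,0,0,0],[0.6,0,0,-0.5,0,0,0],[1,0,0,-0.5,0,0,0],[1,0,0,-0.5,0,0,0],[1,0,0,-0.5,0,0,0],[1,0,0,-0.5,0,0,0]]'
python3 -m creep '[[1,0,0,0,0,0,0],[1,0,0,0,0,0,0],[1,0,0,0,0,0,0],[1,0,0,0,0,0,0],[1,0,0,0,0,0,0],[1,0,0,0,0,0,0]]'
```

```text
time_s: 10.8
tcp_pos: [0.5547, 0.2588, 0.3092]
ee_rot: [[-0.938, -0.347, -0.0], [-0.347, 0.938, -0.0], [0.0, -0.0, -1.0]]
wrist_force: [-0.9, -0.3, 0.2]
gripper_width: 0.715
gripper_force: 0.0
time_s: 11.3
tcp_pos: [0.5547, 0.2588, 0.3094]
ee_rot: [[-0.938, -0.347, 0.0], [-0.347, 0.938, 0.0], [-0.0, 0.0, -1.0]]
wrist_force: [0.1, 0.6, 0.6]
gripper_width: 0.99
gripper_force: 0.0
```

```bash
python3 -m creep '[[1,0,0,-8,0,0,0],[1,0,0,-20,0,0,0],[1,0,0,-40,0,0,0],[1,0,0,-60,0,0,0],[1,0,0,-80,0,0,0],[1,0,0,-100,0,0,0],[1,0,0,-120,0,0,0],[1,0,0,-120,0,0,0]]'
python3 m2.py g 220 220 170
```

```text
time_s: 11.97
tcp_pos: [0.5552, 0.2589, 0.4352]
ee_rot: [[-0.937, -0.348, 0.009], [-0.348, 0.937, 0.005], [-0.01, 0.001, -1.0]]
wrist_force: [0.1, -0.2, 0.0]
gripper_width: 0.997
gripper_force: 0.0
side orange_stopper 0.92 [176. 249.] 1488
  lo [0.5278 0.1189 0.0317] hi [0.6671 0.2866 0.1583] mid [0.5974 0.2028 0.095 ]
  tool-frame mm lo [ -51.9 -172.1  276.8] hi [ 29.6  27.5 403.8]
side amber_bottle 0.7 [266. 216.] 2729
  lo [0.5083 0.0115 0.0037] hi [0.5735 0.0729 0.1138] mid [0.5409 0.0422 0.0587]
  tool-frame mm lo [  56.3 -231.3  320.3] hi [ 126.5 -169.5  430.4]
top amber_bottle 0.85 [166. 216.] 1041
  lo [0.5165 0.2186 0.0015] hi [0.5863 0.2825 0.117 ] mid [0.5514 0.2505 0.0593]
  tool-frame mm lo [-19.5 -40.6 318. ] hi [ 43.   29.9 433.5]
```

View pics/g.png

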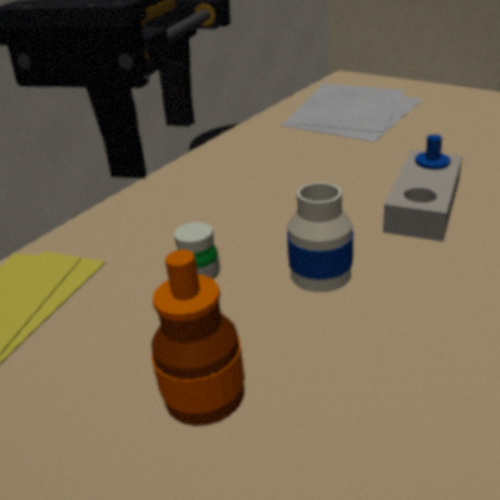

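The amber bottle stands upright with the stopper flat on its rim (crop 187,295) and the gripper clear. The blue stopper (433,155) and white bottle (320,240) are untouched.

```bash
python3 -c "
from station import r
print(r.finish_job())"
```

```text
the job is handed in; nothing more can be done
None
```

The orange stopper is fully home in the upright amber bottle and released. The blue stopper and white bottle were left in place, and I handed the job in at about 12 s; no verdict came back.

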